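# Feel three rotation-stage bearings and seat the sound one

### The job

Three look-alike rotation stages stand in the check plate; two of them have dried-out bearings. Push the pin of every table round by about a quarter turn to feel how its bearing runs, then take the stage that turns freely by its base, press it gently but fully home past the two spring plungers in the empty pocket of the seat, and set its table spinning there so that it runs on by itself. Leave the two that drag in their pockets and the small things round about undisturbed.

Things in the scene. Friction and masses are not known exactly. Their poses are not given: they have to be found in the camera images.
- check_plate: dark steel plate fixed on the worktop, 80 (x) x 290 (y) x 16 mm, with three square pockets 57 mm wide and 10 mm deep in a row along its y axis, at y = -88, 0 and +88 mm (x = 0); pocket floors 6 mm above the worktop. One rotation stage stands loose in each. Origin at the centre of its underside, z up
- stage_1_center (a point): stage_1, one of three rotation stages (ball-bearing turntables) that look exactly alike; the numbers say nothing of bearing or place. 0.64 kg: a black square steel base 54 x 54 x 24 mm with a round steel table on top. This point is on the axis, half-way up to the table top: 19 mm above the underside, 5 mm below the top of the base. z up, x and y square to the base, which fits a pocket any of the four ways round
- stage_2_center (a point): stage_2, one of three rotation stages (ball-bearing turntables) that look exactly alike; the numbers say nothing of bearing or place. 0.64 kg: a black square steel base 54 x 54 x 24 mm with a round steel table on top. This point is on the axis, half-way up to the table top: 19 mm above the underside, 5 mm below the top of the base. z up, x and y square to the base, which fits a pocket any of the four ways round
- stage_3_center (a point): stage_3, one of three rotation stages (ball-bearing turntables) that look exactly alike; the numbers say nothing of bearing or place. 0.64 kg: a black square steel base 54 x 54 x 24 mm with a round steel table on top. This point is on the axis, half-way up to the table top: 19 mm above the underside, 5 mm below the top of the base. z up, x and y square to the base, which fits a pocket any of the four ways round
- table_1 (a joint): angle of the round table of stage_1 on its base, rad, positive anticlockwise seen from above; at 0 the driving pin is on the base's -x side; within 0.15 of 0 at the start, no end stops. A sound bearing turns with next to no effort and spins on for a second or more when the pin is pushed and let go; a dry one drags, 2 to 4 N at the pin, either way round, and stops dead
- table_2 (a joint): angle of the round table of stage_2 on its base, rad, positive anticlockwise seen from above; at 0 the driving pin is on the base's -x side; within 0.15 of 0 at the start, no end stops. A sound bearing turns with next to no effort and spins on for a second or more when the pin is pushed and let go; a dry one drags, 2 to 4 N at the pin, either way round, and stops dead
- table_3 (a joint): angle of the round table of stage_3 on its base, rad, positive anticlockwise seen from above; at 0 the driving pin is on the base's -x side; within 0.15 of 0 at the start, no end stops. A sound bearing turns with next to no effort and spins on for a second or more when the pin is pushed and let go; a dry one drags, 2 to 4 N at the pin, either way round, and stops dead
- seat: aluminium plate fixed on the worktop, 100 x 100 x 20 mm, with one empty square pocket in its middle, 57 mm wide and 12 mm deep, edges bevelled 2 mm; origin at the centre of its underside, 8 mm below the pocket floor; z up, x and y square to the pocket's walls
- seat_floor (a point): centre of the floor of the seat's pocket, same axes as the seat. Two spring plungers with round noses come through the -y and +y walls, 6.5 mm above the floor, and stand 3.5 mm into the pocket. They stop a stage some 3 to 6 mm above the floor under its own weight; about 5 to 12 N more pushes it past them, then the floor is felt
- base_clamp: bystander: slotted aluminium table clamp, 26 x 75 x 17 mm, loose beside the seat; origin under its centre
- filter_frame: bystander: flat black square filter frame, 50 x 50 x 9 mm, loose in front of the seat; origin under its centre
- power_sensor: bystander: black round sensor puck, 48 mm in diameter, 26 mm high, loose in front of the check plate; origin under its centre
- bush: bystander: white plastic bush, 26 mm in diameter, 12 mm high, loose between check plate and seat; origin under its centre
- stage_1: stage_1 as a whole; origin at the centre of its underside, 19 mm below stage_1_center, same axes. The base tapers to 49 x 49 mm over its lowest 4 mm. The round table, 45 mm in diameter and 12 mm thick, turns on the bearing; its underside is 26 mm and its top 38 mm above the origin. A driving pin, 6 mm in diameter, stands on it 16 mm off the axis, from 38 to 54 mm above the origin (a 9 mm collar at its foot, 2 mm high)
- stage_2: stage_2 as a whole; origin at the centre of its underside, 19 mm below stage_2_center, same axes. The base tapers to 49 x 49 mm over its lowest 4 mm. The round table, 45 mm in diameter and 12 mm thick, turns on the bearing; its underside is 26 mm and its top 38 mm above the origin. A driving pin, 6 mm in diameter, stands on it 16 mm off the axis, from 38 to 54 mm above the origin (a 9 mm collar at its foot, 2 mm high)
- stage_3: stage_3 as a whole; origin at the centre of its underside, 19 mm below stage_3_center, same axes. The base tapers to 49 x 49 mm over its lowest 4 mm. The round table, 45 mm in diameter and 12 mm thick, turns on the bearing; its underside is 26 mm and its top 38 mm above the origin. A driving pin, 6 mm in diameter, stands on it 16 mm off the axis, from 38 to 54 mm above the origin (a 9 mm collar at its foot, 2 mm high)

How it is judged:
By the outcome, as a careful person would: the job done as asked, in the order asked, and still so for the second after the job is handed in, with the robot touching nothing.
It also fails if it takes over 64 s, if anything falls off the work surface, if the arm or the gripper's body presses on something with over 40 N, if the wrist force passes 120 N, or if a joint passes its speed limit or range.

### The arm

A 7-joint arm with a two-finger parallel gripper is mounted at the origin on a cart in front of the work surface, level with it; the furniture and walls round the work are solid. World frame = base frame: x ahead of the robot, y to its left, z up, the work surface at z = 0. Lengths are in m, angles in rad, forces in N, time in s.
With the tool pointing down it reaches from about 0.4 to 0.85 m from the base axis. Payload 4.5 kg.
Tool frame: the origin (TCP) lies at the centre of the arm's flange, where the gripper is bolted on; the fingertips stand 166 mm ahead of it and the grasp point (between the pads) lies 147 mm ahead of it (r.grip_depth is the distance from the TCP to the grasp point, in m); z points along the fingers, y is the line along which they close (so a half turn about z gives the same grasp; the last joint's range is limited). The gripper opens to 88 mm and grips with 3 to 60 N. Pads are 18 mm wide; open, the fingers measure 123 mm over their backs; the gripper's body (75 mm by 187 mm) begins 45 mm behind the grasp point.
Start: joints at [1.263, 0.689, -0.195, 1.565, 0.157, 0.902, -0.215], TCP at [0.21, -0.589, 0.405] pointing down, gripper open.
Joint ranges: [-3.01, 3.01], [-0.46, 2.08], [-1.47, 1.51], [0.13, 2.56], [-1, 4.14], [0.04, 2.09], [-2.66, 2.66]. Speed limits (rad/s): [2.57, 2.57, 3.14, 3.14, 3.14, 3.14, 3.14].

### API

Orientations are given as a unit quaternion [x, y, z, w].
In Python, from plant import status, cams, r, finder gives the robot as it stands.
- The arm moves only by the tool play_rows, never from a script. Its argument "rows" is a list of rows, each a list of 7 numbers: the opening in per cent of the stroke, from 0 (shut) to 100 (fully open), then the shift along the tool's x, y, z in m, then the turn, a rotation vector about the tool's x, y, z in degrees. A call has 1 to 8 rows; each row shifts and turns the commanded pose from where the row before left it, along the tool's axes as they then stand; what a row does not reach is not made up. A row lasts 1/8 s, in which the tool goes at most 62.5 mm and 10.7 degrees, less where a joint would pass 70% of its speed; a pose out of reach is approached as far as the arm can. A call with a gripper value outside its range is refused whole. The fingers move at their own pace and stop on an object; "grip_force" is the grip in N (left out, the last holds). Time passes only in rows, so rows that do not move let the fingers close. It gives the time, the measured TCP pose, the force, the opening and the grip force at its end, in the units of the state.
- status.get_state(): the state, without advancing time (a new reading comes with each control period).
- cams.snapshot(name): name is "side" or "top" or "wrist"; returns the picture (384x512x3 uint8, red, green, blue); there is no depth.
- cams.camera_params(name): a dict with "vfov" (degrees; the focal length in pixels is half the picture's height over the tangent of half this angle, whatever the lens; pixels are square), "cx", "cy" (the principal point, pixels), "distortion" ([k1, k2, p1, p2, k3] as OpenCV has them; the pictures are not rectified), "R" (3x3) and "t" (3): a world point X has camera coordinates R X + t; the wrist camera has in their place "tool_from_camera" (4x4, takes a point from camera to tool coordinates, whose origin is the TCP and whose axes are the flange's). Camera axes: x right, y down, z forward; pixel columns grow to the right and rows downward; lengths in m; the calibration is good to about 2 mm. A picture is of the moment at which its call begins: read the wrist's pose just before it. camera_params takes no time and is no camera call.
- r.finish_job(): hands the job in; it is judged then, once.
Trained networks look in the newest picture that a camera, given by its name, has taken for a name from the list of things; names that differ only in an ending like _2 or _b are one class to them, and where a whole thing is asked for, a point or a joint stands for the part that bears it (a point fixed in the world has none). Each returns a list of dicts, best first, with "score" (0 to 1); they miss things now and then, are a little off and sometimes report something else, mostly with a low value. They report only what shows in the picture. A call takes as long as a camera call.
- finder.spot_in(camera, label): "at" ([x, y, z] in m, in the coordinates of the camera as it stood for that picture, good to about 4 mm: the middle of the surface that is visible of it).
- finder.regions_of(camera, label): "mask" (384x512 bool, what is visible of it).
The state is a dict: "clock": time; "q": joint angles; "qd": joint speeds; "joint_torque": joint torques, N m; "tool_pos": TCP position; "eef_rot": TCP orientation; "contact_force": force on the tool from outside, world axes, zero at the start; "moment": the same for the moment, N m; "opening": opening from 0.0 (shut) to 1.0 (fully open); "finger_force": force on a finger pad.
Only numpy, scipy, OpenCV 4.12 (cv2) and the standard library are available. Lean on these libraries where they do the work, as an engineer would, in place of code of your own. Each camera call takes 0.05 s, during which the arm holds its last target. There are 200 camera calls.

## Working session

There is one attempt and no reset: what is moved stays moved. The work goes in short steps, Python scripts to look and compute and a tool call to move; the robot and the scene stay as the last step left them, time stands still between calls to the robot, and variables do not carry over. Pictures are saved under pics/ and viewed, at most 10 in all, crops included, and the job is handed in when it is done.

Besides the shell and the picture viewer there is one more tool, called as a command line: name --pt "numbers of a row" for each row, then --argument value for the rest. play_rows: Moves the arm, as the interface text tells. Its arguments: {"type":"object","properties":{"rows":{"type":"array","items":{"type":"array","items":{"type":"number"}}},"grip_force":{"type":"number"}},"required":["rows"]}

```bash
ls; mkdir -p pics
cat > h.py <<'E'
import numpy as np, cv2, json
from scipy.spatial.transform import Rotation as Ro
from plant import status, cams, r, finder
def K(p):
    f=192/np.tan(np.radians(p["vfov"])/2); return np.array([[f,0,p["cx"]],[0,f,p["cy"]],[0,0,1.]])
def ext(name,s=None):
    p=cams.camera_params(name)
    if name!="wrist": return p,np.array(p["R"]),np.array(p["t"])
    T=np.eye(4);T[:3,:3]=Ro.from_quat(s["eef_rot"]).as_matrix();T[:3,3]=s["tool_pos"]
    W=np.linalg.inv(T@np.array(p["tool_from_camera"])); return p,W[:3,:3],W[:3,3]
def ray(name,px,z,s=None):
    p,R,t=ext(name,s)
    u=cv2.undistortPoints(np.array(px,float).reshape(-1,1,2),K(p),np.array(p["distortion"])).reshape(-1,2)
    c=-R.T@t; d=np.c_[u,np.ones(len(u))]@R
    return c+d*((np.array(z)-c[2])/d[:,2])[:,None]
def proj(name,X,s=None):
    p,R,t=ext(name,s)
    return cv2.projectPoints(np.array(X,float).reshape(-1,3),cv2.Rodrigues(R)[0],t,K(p),np.array(p["distortion"]))[0].reshape(-1,2)
def save(name,fn):
    im=cams.snapshot(name); cv2.imwrite("pics/"+fn,cv2.cvtColor(im,cv2.COLOR_RGB2BGR)); return im
def toworld(name,at,s=None):
    p,R,t=ext(name,s); return R.T@(np.array(at)-t)
E
python3 - <<'E'
from h import *
np.set_printoptions(precision=4,suppress=True)
s=status.get_state(); print(s)
for n in ["top","side"]:
    im=save(n,n+"0.png"); p,R,t=ext(n); print(n,"cam at",-R.T@t,p["vfov"],R)
    for l in ["check_plate","stage_1","seat","base_clamp","filter_frame","power_sensor","bush"]:
        print(n,l,[(round(d["score"],2),toworld(n,d["at"]).round(4).tolist()) for d in finder.spot_in(n,l)])
print(cams.camera_params("wrist"))
E
```

```text
pics
{'clock': 0.0, 'q': array([ 1.2628,  0.69  , -0.1945,  1.5663,  0.1573,  0.9025, -0.2151]), 'qd': array([-0.0003, -0.0007, -0.    ,  0.0007, -0.0012, -0.0007,  0.0003]), 'joint_torque': array([  0.0002, -52.7551,  -1.2672, -15.3429,  -0.0528,   0.0067,
         0.0002]), 'tool_pos': array([ 0.2093, -0.5886,  0.4039]), 'eef_rot': array([ 0.9854,  0.1701, -0.0002, -0.0009]), 'contact_force': array([-0.1548, -0.779 , -0.3038]), 'moment': array([-0.004 ,  0.0384, -0.0069]), 'finger_force': 0.0, 'opening': 1.0014545418719034}
top cam at [0.3642 0.0031 0.9791] 53.58731663565733 [[-0.0237 -0.9997  0.0012]
 [-0.9915  0.0233 -0.1279]
 [ 0.1278 -0.0042 -0.9918]]
top check_plate [(0.75, [0.5802, -0.2917, 0.0451]), (0.58, [0.5482, -0.1932, 0.0163])]
top stage_1 [(0.83, [0.52, -0.1272, 0.0452]), (0.72, [0.5788, -0.2854, 0.0375]), (0.63, [0.55, -0.2017, 0.044])]
top seat [(0.79, [0.4949, 0.2009, 0.0202])]
top base_clamp [(0.82, [0.4889, 0.2933, 0.0116])]
top filter_frame [(0.59, [0.4109, 0.17, 0.0091])]
top power_sensor [(0.71, [0.5259, -0.1268, 0.0451]), (0.61, [0.4855, -0.3035, 0.0252]), (0
[... 316 characters left out ...]
(0.69, [0.5459, -0.1914, 0.0315]), (0.47, [0.5757, -0.2788, 0.0309])]
side seat [(0.61, [0.5254, -0.1456, 0.0117]), (0.57, [0.489, 0.2031, 0.0166])]
side base_clamp [(0.57, [0.4889, 0.2994, 0.0127])]
side filter_frame [(0.56, [0.4129, 0.1706, 0.0123])]
side power_sensor [(0.54, [0.4814, -0.2954, 0.0197]), (0.19, [0.5733, -0.2778, 0.032])]
side bush []
{'vfov': 67.5702897289203, 'cx': 258.115756483536, 'cy': 191.09851410396308, 'distortion': array([-0.0015,  0.    ,  0.    ,  0.    ,  0.    ]), 'tool_from_camera': array([[-0.0002, -0.957 , -0.2901,  0.0752],
       [ 1.    , -0.0001, -0.0005, -0.0004],
       [ 0.0004, -0.2901,  0.957 ,  0.0192],
       [ 0.    ,  0.    ,  0.    ,  1.    ]])}
```

View pics/top0.png

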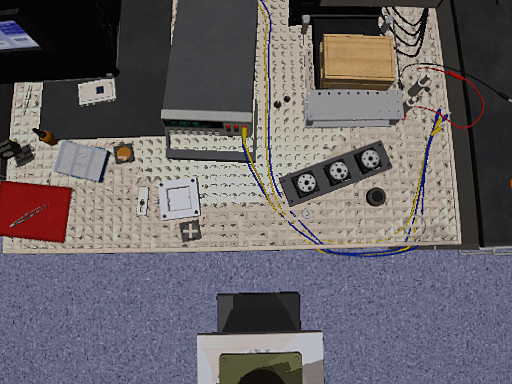

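```bash
cat >> h.py <<'E'
np.set_printoptions(precision=4,suppress=True)
def rects(name,label,z,s=None):
    o=[]
    for d in finder.regions_of(name,label):
        m=d["mask"].astype(np.uint8); c=max(cv2.findContours(m,cv2.RETR_EXTERNAL,cv2.CHAIN_APPROX_NONE)[0],key=cv2.contourArea).reshape(-1,2)
        w=ray(name,c,z,s)[:,:2]; (a,b,g)=cv2.minAreaRect((w*1000).astype(np.float32)); o.append((round(d["score"],2),np.round(a,1),np.round(b,1),round(g,1)))
    return o
E
python3 - <<'E'
from h import *
for l,z in [("check_plate",.016),("seat",.02),("stage_1",.044)]:
    print(l,*rects("top",l,z),sep="\n ")
E
```

```text
check_plate
 (0.86, array([ 551.7, -207.8]), array([ 81.6, 291.9]), 19.6)
seat
 (0.61, array([494., 197.]), array([103.9, 119.4]), 6.9)
 (0.33, array([ 485.8, -307.4]), array([49.9, 49.8]), 86.5)
stage_1
 (0.92, array([ 548.1, -203.5]), array([56.4, 57.7]), 23.5)
 (0.81, array([ 575.5, -283.9]), array([53.9, 57.7]), 23.0)
 (0.6, array([ 518.6, -124.2]), array([56.3, 56.7]), 24.0)
```

The top view shows the check plate at about (337,172) px with stages at (306,182), (338,170) and (370,159). The seat is at (180,198) and the clamp at (143,200), with the filter frame at (190,230), the bush at (307,213) and the puck at (376,196). The tool's yaw already matches the plate, so I'm moving above the plate for a wrist view.

play_rows --pt "0 0.05 -0.025 0 0 0 0" --pt "0 0.05 -0.025 0 0 0 0" --pt "0 0.05 -0.025 0 0 0 0" --pt "0 0.05 -0.025 0 0 0 0" --pt "0 0.05 -0.025 0 0 0 0" --pt "0 0.05 -0.025 0 0 0 0" --pt "0 0.05 -0.025 0 0 0 0" --pt "0 0.05 -0.025 0 0 0 0"

```text
clock: 1.95
tool_pos: [0.5205, -0.265, 0.4049]
eef_rot: [0.985, 0.17, 0.0, 0.0]
contact_force: [0.4, -0.5, 0.6]
opening: 0.119
finger_force: 0.0
```

play_rows --pt "0 0.05 -0.025 0.02 0 0 0" --pt "0 0.04 -0.025 0.03 0 0 0" --pt "0 0 0 0.03 0 0 0" --pt "0 0 0 0 0 0 0" --pt "0 0 0 0 0 0 0"

```text
clock: 2.58
tool_pos: [0.5874, -0.1901, 0.3258]
eef_rot: [0.986, 0.169, 0.0, 0.001]
contact_force: [0.3, -0.3, 1.5]
opening: 0.006
finger_force: 0.0
```

Run:
```python
from h import *
s=status.get_state(); im=save("wrist","w0.png"); print(s["clock"],s["tool_pos"],s["eef_rot"],s["contact_force"])
for l,z in [("check_plate",.016),("stage_1",.030),("table_1",.044)]:
    print(l,*rects("wrist",l,z,s),sep="\n ")
for l in ["check_plate","stage_1","table_1","power_sensor","bush"]:
    print(l,[(round(d["score"],2),toworld("wrist",d["at"],s).round(4).tolist()) for d in finder.spot_in("wrist",l)])
```

```text
2.575 [ 0.5874 -0.1901  0.3258] [0.9856 0.1693 0.0005 0.0006] [ 0.3236 -0.3009  1.4842]
check_plate
 (0.84, array([ 554.5, -207.6]), array([ 85.5, 292.5]), 19.5)
 (0.58, array([ 511.6, -122.5]), array([49.6, 53.1]), 63.3)
stage_1
 (0.61, array([ 557. , -206.9]), array([56.2, 54.2]), 21.3)
 (0.6, array([ 524.9, -127. ]), array([65.1, 58.4]), 22.3)
 (0.57, array([ 580.6, -290.5]), array([66.6, 58.4]), 23.0)
table_1
 (0.91, array([ 583.3, -289.1]), array([48.5, 46.1]), 82.0)
 (0.85, array([ 562.8, -206.2]), array([30.8, 43.8]), 17.1)
 (0.78, array([ 526.1, -126. ]), array([43.4, 47.9]), 63.3)
check_plate [(0.84, [0.5611, -0.1874, 0.0166]), (0.28, [0.5803, -0.2887, 0.0427])]
stage_1 [(0.94, [0.5307, -0.1264, 0.0452]), (0.85, [0.5665, -0.2039, 0.0335]), (0.76, [0.586, -0.283, 0.0407])]
table_1 [(0.88, [0.5625, -0.2026, 0.0433]), (0.75, [0.5228, -0.1252, 0.0431]), (0.56, [0.5803, -0.2889, 0.0446])]
power_sensor []
bush []
```

View pics/w0.png

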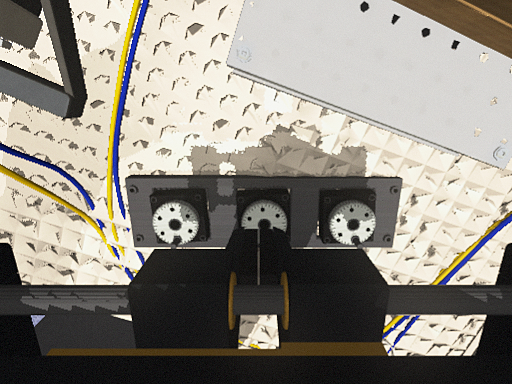

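The wrist view shows the tables at about (175,223), (264,212) and (353,224), with pins apparently on the plate's -x side next to the fingers. I'm shifting back to clear the fingers from view.

play_rows --pt "0 -0.04 0 0 0 0 0" --pt "0 -0.05 0 0 0 0 0" --pt "0 0 0 0 0 0 0" --pt "0 0 0 0 0 0 0"

```text
clock: 3.52
tool_pos: [0.5033, -0.2191, 0.3251]
eef_rot: [0.985, 0.17, 0.001, 0.0]
contact_force: [0.2, 0.3, -0.2]
opening: 0.005
finger_force: 0.0
```

Run:
```python
from h import *
s=status.get_state(); im=save("wrist","w1.png"); print(s["clock"],s["tool_pos"],s["eef_rot"],s["contact_force"])
for l,z in [("check_plate",.016),("stage_1",.030),("table_1",.044)]:
    print(l,*rects("wrist",l,z,s),sep="\n ")
g=cv2.imread("pics/w1.png")[60:240,100:430]; cv2.imwrite("pics/w1c.png",cv2.resize(g,None,fx=2.4,fy=2.4,interpolation=2))
```

```text
3.525 [ 0.5033 -0.2191  0.3251] [0.9854 0.1701 0.0009 0.0002] [ 0.1934  0.2989 -0.1511]
check_plate
 (0.89, array([ 553.7, -208.7]), array([ 80.7, 291.8]), 19.6)
stage_1
 (0.94, array([ 524. , -127.1]), array([54.5, 57.6]), 22.6)
 (0.56, array([ 553. , -208.6]), array([53.9, 54. ]), 22.6)
table_1
 (0.94, array([ 524.1, -126.5]), array([44.8, 46.7]), 35.0)
 (0.9, array([ 581.9, -290. ]), array([44.3, 47.2]), 19.6)
 (0.64, array([ 553.3, -208.8]), array([44.7, 44.8]), 38.2)
```

View pics/w1c.png

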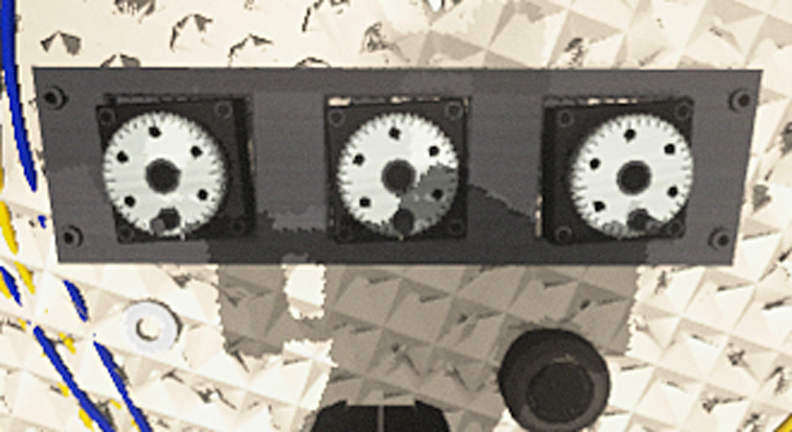

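The crop shows all three pins on the plate's -x side, at crop positions (165,220), (403,220) and (638,220). The plate centre is (553.7, -208.7) mm with a yaw of 19.6°. I'll turn the tool 45° and push each pin with the flat of the closed fingers, moving along tool x.

play_rows --pt "0 0.0105 -0.0458 0 0 0 0" --pt "0 0.0104 -0.0458 0 0 0 0" --pt "0 0 0 0.01 0 0 9" --pt "0 0 0 0.02 0 0 9" --pt "0 0 0 0.02 0 0 9" --pt "0 0 0 0.02 0 0 9" --pt "0 0 0 0.015 0 0 9" --pt "0 0 0 0 0 0 0"

```text
clock: 4.72
tool_pos: [0.4919, -0.1252, 0.2388]
eef_rot: [0.976, -0.219, -0.001, 0.0]
contact_force: [0.4, 0.1, 0.4]
opening: 0.002
finger_force: 0.0
```

```bash
cat >> h.py <<'E'
def tip(s): # tip and yaw
    M=Ro.from_quat(s["eef_rot"]).as_matrix(); return np.array(s["tool_pos"])+M[:,2]*.166, np.degrees(np.arctan2(M[1,0],M[0,0])), M
def goto(x,y,z=None): # tool shift bringing the tip to x,y,z (mm)
    s=status.get_state(); t,yaw,M=tip(s); d=np.array([x/1e3-t[0],y/1e3-t[1],0 if z is None else z/1e3-t[2]])
    print("t",round(s["clock"],2),"tip",t*1e3,"yaw",round(yaw,2),"shift",M.T@d*1e3,"q7",round(s["q"][6],2),"F",s["contact_force"])
E
python3 -c "
from h import *
goto(492.3,-125.8,50)"
```

```text
t 4.72 tip [ 491.6178 -125.1585   72.7741] yaw -25.25 shift [ 0.9253  0.2812 22.7728] q7 -1.68 F [0.4367 0.1217 0.3591]
```

play_rows --pt "0 0.001 0 0.012 0 0 0" --pt "0 0 0 0.011 0 0 0" --pt "0 0 0 0 0 0 0" --pt "0 0.005 0 0 0 0 0" --pt "0 0.005 0 0 0 0 0" --pt "0 0.005 0 0 0 0 0" --pt "0 0.005 0 0 0 0 0"

```text
clock: 5.6
tool_pos: [0.511, -0.1352, 0.2169]
eef_rot: [0.976, -0.22, 0.0, 0.0]
contact_force: [0.2, 0.5, -0.3]
opening: 0.003
finger_force: 0.0
```

play_rows --pt "0 0.005 0 0 0 0 0" --pt "0 0.005 0 0 0 0 0"

```text
clock: 5.85
tool_pos: [0.5199, -0.1394, 0.2167]
eef_rot: [0.976, -0.22, 0.0, 0.0]
contact_force: [0.4, 0.2, -0.6]
opening: 0.001
finger_force: 0.0
```

play_rows --pt "0 0.002 0 0 0 0 0" --pt "0 0 0 -0.02 0 0 0" --pt "0 -0.02 0 -0.02 0 0 0" --pt "0 -0.012 0 0 0 0 0" --pt "0 0 0 0 0 0 0"

```text
clock: 6.48
tool_pos: [0.4918, -0.126, 0.2563]
eef_rot: [0.976, -0.22, -0.001, -0.0]
contact_force: [1.4, -0.3, -0.3]
opening: 0.004
finger_force: 0.0
```

Run:
```python
from h import *
goto(521.5,-208.1,50)
s=status.get_state(); im=save("wrist","w2.png")
p=proj("wrist",[[.5241,-.1265,.044],[.5533,-.2088,.044],[.5819,-.29,.044]],s); print(p)
s2=status.get_state(); cv2.imwrite("pics/w2t.png",cv2.cvtColor(cams.snapshot("top"),cv2.COLOR_RGB2BGR))
```

```text
t 6.47 tip [ 491.5567 -125.9274   90.3078] yaw -25.39 shift [62.3397 61.3883 40.2357] q7 -1.68 F [ 1.3983 -0.3195 -0.2883]
[[239.3628 172.4194]
 [336.1144  76.4333]
 [452.4524 -38.4593]]
```

View pics/w2.png

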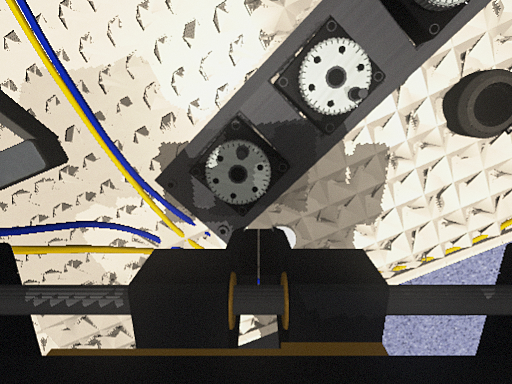

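In the wrist view, the left table's pin has run on to about (213,155), roughly half a turn or more beyond the push, and I felt almost no force. The left stage looks free. The middle one's pin is still at (355,95), so I push that next.

play_rows --pt "0 0.031 0.031 0 0 0 0" --pt "0 0.0313 0.0304 0 0 0 0" --pt "0 0 0 0.02 0 0 0" --pt "0 0 0 0.02 0 0 0" --pt "0 0 0 0 0 0 0" --pt "0 0.005 0 0 0 0 0" --pt "0 0.005 0 0 0 0 0" --pt "0 0.005 0 0 0 0 0"

```text
clock: 7.58
tool_pos: [0.5345, -0.2157, 0.217]
eef_rot: [0.975, -0.22, -0.002, 0.001]
contact_force: [-4.0, -0.5, -0.2]
opening: 0.005
finger_force: 1.6
```

play_rows --pt "0 0.005 0 0 0 0 0" --pt "0 0.005 0 0 0 0 0"

```text
clock: 7.82
tool_pos: [0.5453, -0.2193, 0.2169]
eef_rot: [0.976, -0.22, 0.0, -0.0]
contact_force: [-2.2, 1.2, -1.4]
opening: 0.006
finger_force: 1.4
```

play_rows --pt "0 0.005 0 0 0 0 0" --pt "0 0.002 0 0 0 0 0"

```text
clock: 8.07
tool_pos: [0.5517, -0.2214, 0.2169]
eef_rot: [0.976, -0.219, -0.0, -0.001]
contact_force: [-3.8, 3.6, 2.8]
opening: 0.004
finger_force: 2.5
```

play_rows --pt "0 0 0 -0.02 0 0 0" --pt "0 -0.02 0 -0.02 0 0 0" --pt "0 -0.012 0 0 0 0 0" --pt "0 0 0 0 0 0 0"

```text
clock: 8.57
tool_pos: [0.5223, -0.2086, 0.2572]
eef_rot: [0.975, -0.22, 0.001, 0.0]
contact_force: [-0.0, -0.3, -0.2]
opening: 0.003
finger_force: 0.0
```

Run:
```python
from h import *
goto(550.1,-289.3,50)
s=status.get_state(); im=save("wrist","w3.png")
```

```text
t 8.57 tip [ 522.4306 -208.7108   91.1571] yaw -25.42 shift [59.5351 60.9056 41.2337] q7 -1.59 F [-0.0044 -0.3394 -0.2031]
```

The middle table drags, at 2–4 N. Next is the right one.

play_rows --pt "0 0.0295 0.0305 0 0 0 0" --pt "0 0.03 0.0304 0 0 0 0" --pt "0 0 0 0.02 0 0 0" --pt "0 0 0 0.021 0 0 0" --pt "0 0 0 0 0 0 0" --pt "0 0.005 0 0 0 0 0" --pt "0 0.005 0 0 0 0 0" --pt "0 0.005 0 0 0 0 0"

```text
clock: 9.62
tool_pos: [0.5622, -0.2957, 0.2161]
eef_rot: [0.975, -0.22, -0.002, 0.0]
contact_force: [-5.7, -0.6, 3.1]
opening: 0.007
finger_force: 2.7
```

play_rows --pt "0 0.005 0 0 0 0 0" --pt "0 0.005 0 0 0 0 0"

```text
clock: 9.88
tool_pos: [0.5713, -0.3008, 0.2159]
eef_rot: [0.975, -0.221, -0.002, 0.001]
contact_force: [-4.7, -1.2, 1.2]
opening: 0.006
finger_force: 1.7
```

play_rows --pt "0 0.005 0 0 0 0 0" --pt "0 0.002 0 0 0 0 0"

```text
clock: 10.12
tool_pos: [0.579, -0.3022, 0.2156]
eef_rot: [0.976, -0.22, -0.001, -0.001]
contact_force: [-3.8, 2.1, 2.5]
opening: 0.001
finger_force: 2.6
```

play_rows --pt "0 0 0 -0.02 0 0 0" --pt "50 -0.03 0 -0.03 0 0 0" --pt "50 -0.05 -0.04 -0.03 0 0 -9" --pt "50 -0.03 -0.03 -0.03 0 0 -9" --pt "50 0 0 0 0 0 -9" --pt "50 0 0 0 0 0 -9" --pt "50 0 0 0 0 0 -9" --pt "50 0 0 0 0 0 0"

```text
clock: 11.12
tool_pos: [0.508, -0.2021, 0.324]
eef_rot: [0.986, 0.169, 0.003, 0.001]
contact_force: [-0.3, 0.6, -0.2]
opening: 0.501
finger_force: 0.0
```

Run:
```python
from h import *
s=status.get_state(); im=save("wrist","w4.png"); print(s["tool_pos"],tip(s)[1])
for l,z in [("check_plate",.016),("stage_1",.030),("table_1",.044)]:
    print(l,*rects("wrist",l,z,s),sep="\n ")
```

```text
[ 0.508  -0.2021  0.324 ] 19.48886172520818
check_plate
 (0.71, array([ 552.8, -208.6]), array([ 82.1, 292.7]), 19.2)
stage_1
 (0.97, array([ 553.4, -208.5]), array([54.9, 53.7]), 21.7)
 (0.96, array([ 524.2, -126.5]), array([54.9, 57.2]), 21.9)
 (0.86, array([ 582.9, -291.4]), array([55. , 64.9]), 22.9)
table_1
 (0.74, array([ 553.4, -208.6]), array([44.1, 44.2]), 45.6)
 (0.63, array([ 582.8, -289.7]), array([45.7, 45.4]), 66.8)
 (0.57, array([ 524.5, -126.3]), array([45.5, 45.2]), 13.9)
```

View pics/w4.png

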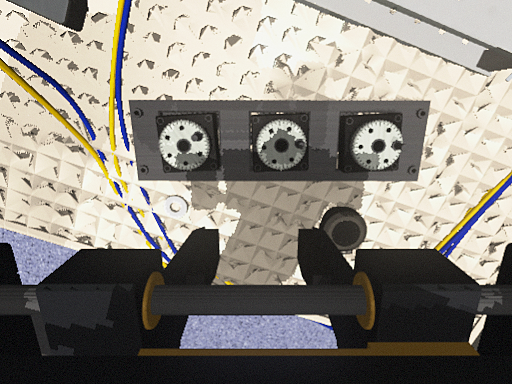

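The wrist view shows the middle pin at (301,144) and the right pin at (395,145). Both stopped dead after about a quarter turn. The left pin is near (198,135), having run on. Before grasping, I'm measuring the seat.

play_rows --pt "70 0.012 -0.0545 0 0 0 0" --pt "70 0.012 -0.0545 0 0 0 0" --pt "70 0.012 -0.0545 0 0 0 0" --pt "70 0.012 -0.0545 0 0 0 0" --pt "70 0.012 -0.0545 0 0 0 0" --pt "70 0.012 -0.0545 0 0 0 0" --pt "70 0.01 -0.0545 0 0 0 0" --pt "70 0 0 0 0 0 0"

```text
clock: 12.32
tool_pos: [0.4551, 0.1909, 0.3224]
eef_rot: [0.985, 0.174, 0.001, -0.002]
contact_force: [0.1, 0.3, -0.4]
opening: 0.7
finger_force: 0.0
```

play_rows --pt "70 0 0 0 0 0 0"

```text
clock: 12.45
tool_pos: [0.4562, 0.1847, 0.3223]
eef_rot: [0.986, 0.17, 0.0, 0.0]
contact_force: [-0.9, -0.9, -0.3]
opening: 0.7
finger_force: 0.0
```

Run:
```python
from h import *
s=status.get_state(); im=save("wrist","w5.png"); print(s["clock"],s["tool_pos"],tip(s)[1])
for l,z in [("seat",.020),("base_clamp",.017),("filter_frame",.009)]:
    print(l,*rects("wrist",l,z,s),sep="\n ")
print(ray("top",[[165,158],[210,158],[255,158],[165,128],[250,135]],.08))
g=cv2.imread("pics/w5.png"); cv2.imwrite("pics/w5b.png",cv2.resize(g,(800,600),interpolation=2))
```

```text
12.45 [0.4562 0.1847 0.3223] 19.536574219319956
seat
 (0.6, array([494.7, 198.6]), array([100.5, 123.6]), 5.7)
base_clamp
 (0.65, array([491.8, 293.2]), array([27.1, 73.7]), 85.6)
filter_frame
 (0.55, array([412.1, 171.3]), array([49.8, 50.1]), 10.2)
[[0.5846 0.2194 0.08  ]
 [0.5816 0.1094 0.08  ]
 [0.5789 0.0003 0.08  ]
 [0.6605 0.2204 0.08  ]
 [0.6368 0.0112 0.08  ]]
```

View pics/w5b.png

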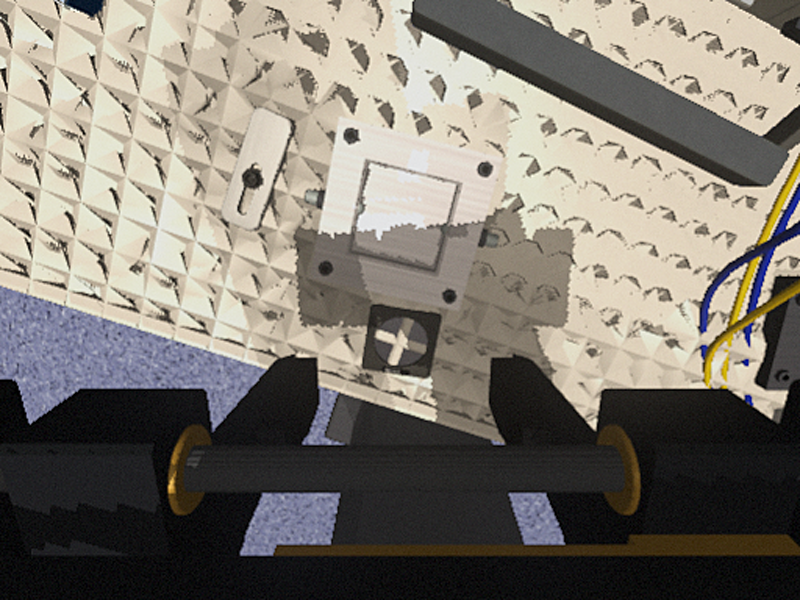

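The wrist view (800x600) shows the seat's screws at (351,135), (486,168), (449,296) and (325,268), with the pocket in the middle. The plunger bodies show left and right at (315,197) and (490,238), which is the seat's y axis. The filter frame is at (400,340) and the clamp at (253,178). I'll grip along the plate's y axis so the gripper stays clear of the instrument behind the seat.

Run:
```python
from h import *
s=status.get_state(); g=cv2.cvtColor(cv2.imread("pics/w5.png"),cv2.COLOR_BGR2GRAY)
P=[]
for x,y in [(351,135),(486,168),(449,296),(325,268)]:
    x=int(x*.64);y=int(y*.64); w=g[y-6:y+7,x-6:x+7].astype(float); m=np.clip(np.median(w)*.6-w,0,None); yy,xx=np.mgrid[-6:7,-6:7]
    P.append([x+(m*xx).sum()/m.sum(),y+(m*yy).sum()/m.sum()])
W=ray("wrist",P,.02,s)*1e3; print(np.array(P),W,W.mean(0)); 
for a,b in [(0,1),(1,2),(2,3),(3,0)]: d=W[b]-W[a]; print(np.linalg.norm(d),np.degrees(np.arctan2(d[1],d[0])))
goto(524.2,-126.4,70)
```

```text
[[224.3319  86.1924]
 [309.8623 107.8267]
 [287.1126 189.1651]
 [207.8367 171.3476]] [[531.9759 243.4301  20.    ]
 [540.4488 161.215   20.    ]
 [458.2691 152.6691  20.    ]
 [449.2431 234.9083  20.    ]] [494.9842 198.0556  20.    ]
82.6505986575474 -84.11607205145135
82.62282475213797 -174.0631742458117
82.73295776144771 96.26330999335491
83.17059909643694 5.880990027665616
t 12.65 tip [456.5898 183.2491 156.2572] yaw 19.39 shift [-39.0054 314.4516  86.5609] q7 -1.72 F [-0.4712  0.5195 -0.3138]
```

play_rows --pt "80 -0.0065 0.0524 0 0 0 0" --pt "80 -0.0065 0.0524 0 0 0 0" --pt "80 -0.0065 0.0524 0 0 0 0" --pt "80 -0.0065 0.0524 0 0 0 0" --pt "80 -0.0065 0.0524 0.03 0 0 0" --pt "80 -0.0065 0.0524 0.03 0 0 0" --pt "80 0 0 0.026 0 0 0" --pt "80 0 0 0 0 0 0"

```text
clock: 13.65
tool_pos: [0.5236, -0.1256, 0.2347]
eef_rot: [0.986, 0.169, -0.002, -0.001]
contact_force: [-0.4, 1.5, 0.8]
opening: 0.797
finger_force: 0.0
```

play_rows --pt "80 0 0 0 0 0 0" --pt "80 0 0 0 0 0 0"

```text
clock: 13.9
tool_pos: [0.5252, -0.1236, 0.2374]
eef_rot: [0.985, 0.171, 0.001, 0.0]
contact_force: [-0.1, -0.2, 0.9]
opening: 0.803
finger_force: 0.0
```

Run:
```python
from h import *
goto(524.2,-126.4,19.5)
s=status.get_state(); save("wrist","w6.png")
for l,z in [("stage_1",.030),("table_1",.044)]: print(l,*rects("wrist",l,z,s),sep="\n ")
```

```text
t 13.9 tip [ 525.5066 -123.599    71.4296] yaw 19.65 shift [-2.2681  2.1597 51.9271] q7 -1.24 F [-0.1143 -0.2204  0.8507]
stage_1
 (0.95, array([ 524.5, -124.4]), array([61.2, 54.4]), 21.9)
 (0.81, array([ 555.2, -211.2]), array([60.5, 71.7]), 19.6)
 (0.57, array([ 579.1, -274.4]), array([58.1, 45.8]), 19.6)
table_1
 (0.91, array([ 576.1, -271.6]), array([42. , 19.4]), 33.9)
 (0.65, array([ 554.7, -206.2]), array([48.6, 45.5]), 52.2)
 (0.58, array([ 525.2, -124.5]), array([46.2, 43.7]), 19.6)
```

play_rows --pt "80 -0.0015 0.0015 0.015 0 0 0" --pt "80 0 0 0.015 0 0 0" --pt "80 0 0 0.013 0 0 0" --pt "80 0 0 0 0 0 0" --pt "80 0 0 0 0 0 0"

```text
clock: 14.68
tool_pos: [0.5239, -0.1261, 0.1931]
eef_rot: [0.985, 0.17, -0.0, 0.0]
contact_force: [0.1, -0.4, -1.1]
opening: 0.797
finger_force: 0.0
```

```bash
python3 -c "
from h import *
goto(524.6,-125.6,19.5)"
```

```text
t 14.68 tip [ 523.8602 -126.0773   27.0996] yaw 19.59 shift [ 0.8582 -0.2016  7.5995] q7 -1.24 F [ 0.1052 -0.3957 -1.1174]
```

play_rows --pt "80 0.0005 0 0.004 0 0 0" --pt "80 0 0 0.003 0 0 0" --pt "80 0 0 0 0 0 0" --pt "55 0 0 0 0 0 0" --pt "55 0 0 0 0 0 0" --pt "55 0 0 0 0 0 0" --pt "55 0 0 0 0 0 0" --pt "55 0 0 0 0 0 0" --grip_force 50

```text
clock: 15.68
tool_pos: [0.5244, -0.1257, 0.1863]
eef_rot: [0.985, 0.17, 0.0, -0.0]
contact_force: [0.3, 0.1, 1.9]
opening: 0.61
finger_force: 49.5
```

play_rows --pt "50 0 0 0 0 0 0" --pt "50 0 0 0 0 0 0" --pt "50 0 0 0 0 0 0"

```text
clock: 16.05
tool_pos: [0.5243, -0.1258, 0.1863]
eef_rot: [0.985, 0.17, 0.0, -0.0]
contact_force: [-0.8, 2.7, 2.7]
opening: 0.605
finger_force: 49.5
```

```bash
python3 -c "
from h import *
goto(524.6,-125.6,19.5); s=status.get_state(); print(s['opening']*88,s['finger_force'])"
```

```text
t 16.05 tip [ 524.3695 -125.7267   20.3308] yaw 19.6 shift [ 0.2595 -0.042   0.8309] q7 -1.25 F [-0.8439  2.6929  2.7001]
53.28164930897609 49.500948786735535
```

play_rows --pt "50 0 0 -0.005 0 0 0" --pt "50 0 0 -0.008 0 0 0" --pt "50 0 0 -0.012 0 0 0" --pt "50 0 0 -0.015 0 0 0" --pt "50 0 0 -0.02 0 0 0" --pt "50 0 0 -0.02 0 0 0" --pt "50 0 0 -0.01 0 0 0" --pt "50 0 0 0 0 0 0"

```text
clock: 17.05
tool_pos: [0.5244, -0.126, 0.2771]
eef_rot: [0.985, 0.17, 0.001, 0.0]
contact_force: [-0.0, 0.8, -6.9]
opening: 0.605
finger_force: 49.5
```

```bash
python3 -c "
from h import *
goto(495,198.1,80); s=status.get_state(); print(s['opening']*88,s['finger_force'])"
```

```text
t 17.05 tip [ 524.6807 -126.1061  111.1324] yaw 19.58 shift [  80.6257 -315.4384   30.9494] q7 -1.23 F [-0.0333  0.841  -6.8637]
53.20930149310892 49.549992084503174
```

play_rows --pt "50 0.005 -0.02 0 0 0 0" --pt "50 0.0115 -0.045 0 0 0 0" --pt "50 0.0115 -0.045 0 0 0 0" --pt "50 0.0115 -0.045 0 0 0 0" --pt "50 0.0115 -0.045 0 0 0 0" --pt "50 0.0115 -0.045 0 0 0 0" --pt "50 0.0115 -0.045 0 0 0 0" --pt "50 0.0066 -0.0254 0 0 0 0"

```text
clock: 18.05
tool_pos: [0.4936, 0.2017, 0.2754]
eef_rot: [0.985, 0.172, -0.0, -0.001]
contact_force: [0.3, -0.3, -7.0]
opening: 0.607
finger_force: 49.5
```

play_rows --pt "50 0 0 0 0 0 6.8" --pt "50 0 0 0.01 0 0 6.8" --pt "50 0 0 0.02 0 0 0" --pt "50 0 0 0 0 0 0" --pt "50 0 0 0 0 0 0"

```text
clock: 18.68
tool_pos: [0.4946, 0.1982, 0.2463]
eef_rot: [0.999, 0.052, -0.0, 0.0]
contact_force: [0.3, 0.0, -6.9]
opening: 0.605
finger_force: 49.6
```

Run:
```python
from h import *
goto(495,198.1,40); s=status.get_state(); save("wrist","w7.png")
for l,z in [("seat",.02),("table_1",.12-.0)]: print(l,*rects("wrist",l,z,s),sep="\n ")
g=cv2.imread("pics/w7.png"); cv2.imwrite("pics/w7b.png",cv2.resize(g[120:384],(800,412),interpolation=2))
```

```text
t 18.68 tip [494.5238 198.214   80.2609] yaw 5.99 shift [ 0.472   0.1574 40.2609] q7 -1.83 F [ 0.2968  0.0284 -6.9298]
seat
 (0.93, array([511.3, 200.8]), array([ 70.7, 123.3]), 5.5)
table_1
 (0.87, array([510.6, 200.2]), array([32. , 38.7]), 6.0)
```

View pics/w7b.png

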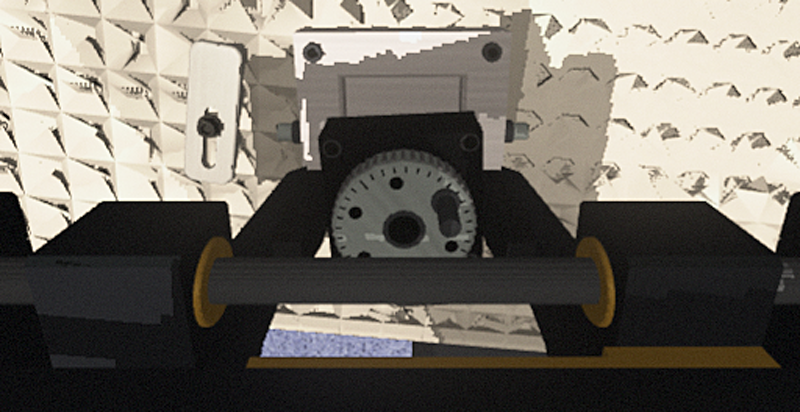

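The crop shows the stage held level. Its table hub is at (403,229), midway between the seat screws at (313,50) and (492,50), so it is centred in y. I'm checking x, then lowering.

Run:
```python
from h import *
s=status.get_state()
print(ray("wrist",[[403*.64,229*.64+120]],.104,s)*1e3, ray("wrist",[[400*.64,116*.64+120]],.090,s)*1e3)
print(ray("wrist",[[313*.64,50*.64+120],[492*.64,50*.64+120]],.02,s)*1e3)
```

```text
[[493.972  198.8763 104.    ]] [[526.3564 203.2433  90.    ]]
[[532.2018 245.0319  20.    ]
 [540.8543 162.3114  20.    ]]
```

play_rows --pt "50 0.001 0 0.015 0 0 0" --pt "50 0 0 0.015 0 0 0" --pt "50 0 0 0.01 0 0 0" --pt "50 0 0 0.004 0 0 0" --pt "50 0 0 0 0 0 0" --pt "50 0 0 0 0 0 0"

```text
clock: 19.58
tool_pos: [0.4957, 0.1984, 0.2025]
eef_rot: [0.999, 0.052, 0.0, -0.0]
contact_force: [0.4, 0.6, -6.3]
opening: 0.608
finger_force: 49.6
```

play_rows --pt "50 0 0 0.003 0 0 0" --pt "50 0 0 0.003 0 0 0" --pt "50 0 0 0 0 0 0"

```text
clock: 19.95
tool_pos: [0.4955, 0.1985, 0.196]
eef_rot: [0.999, 0.052, -0.0, -0.0]
contact_force: [0.1, -0.5, -7.6]
opening: 0.605
finger_force: 49.5
```

```bash
python3 -c "
from h import *
goto(495,198.1,22.3); s=status.get_state(); print(s['opening']*88,s['finger_force'],s['moment'])"
```

```text
t 19.95 tip [495.4635 198.5405  30.0444] yaw 5.99 shift [-0.5061  0.3906  7.7445] q7 -1.82 F [ 0.0708 -0.4548 -7.6115]
53.25922304328099 49.545568227767944 [ 0.1198  0.0239 -0.0185]
```

play_rows --pt "50 0 0 0.0015 0 0 0" --pt "50 0 0 0.0015 0 0 0" --pt "50 0 0 0 0 0 0"

```text
clock: 20.32
tool_pos: [0.4956, 0.1986, 0.1935]
eef_rot: [0.999, 0.052, 0.0, -0.0]
contact_force: [-1.3, 1.6, -1.9]
opening: 0.612
finger_force: 49.5
```

play_rows --pt "50 0 0 0.001 0 0 0" --pt "50 0 0 0.001 0 0 0" --pt "50 0 0 0 0 0 0"

```text
clock: 20.7
tool_pos: [0.4956, 0.1986, 0.191]
eef_rot: [0.999, 0.052, 0.0, -0.0]
contact_force: [-1.0, 2.2, -3.8]
opening: 0.607
finger_force: 49.5
```

play_rows --pt "50 0 0 0.001 0 0 0" --pt "50 0 0 0.001 0 0 0" --pt "50 0 0 0 0 0 0"

```text
clock: 21.08
tool_pos: [0.4956, 0.1986, 0.1887]
eef_rot: [0.999, 0.052, 0.0, -0.0]
contact_force: [0.1, 2.6, -7.8]
opening: 0.603
finger_force: 49.5
```

play_rows --pt "50 0 0 0.0005 0 0 0" --pt "50 0 0 0 0 0 0"

```text
clock: 21.32
tool_pos: [0.4956, 0.1986, 0.1886]
eef_rot: [0.999, 0.052, 0.0, -0.0]
contact_force: [0.0, 3.7, -6.5]
opening: 0.607
finger_force: 49.5
```

play_rows --pt "50 0 0 0.0005 0 0 0" --pt "50 0 0 0 0 0 0"

```text
clock: 21.58
tool_pos: [0.4956, 0.1986, 0.1884]
eef_rot: [0.999, 0.052, 0.0, -0.0]
contact_force: [-0.3, 3.5, -3.1]
opening: 0.604
finger_force: 49.5
```

play_rows --pt "50 0 0 0.0007 0 0 0" --pt "50 0 0 0 0 0 0"

```text
clock: 21.82
tool_pos: [0.4955, 0.1985, 0.1883]
eef_rot: [0.999, 0.052, 0.0, -0.0]
contact_force: [-0.7, 3.3, 5.1]
opening: 0.607
finger_force: 49.5
```

play_rows --pt "50 0 0 0.0007 0 0 0" --pt "50 0 0 0 0 0 0"

```text
clock: 22.08
tool_pos: [0.4955, 0.1985, 0.1883]
eef_rot: [0.999, 0.052, 0.0, -0.0]
contact_force: [-2.5, 3.2, 10.8]
opening: 0.605
finger_force: 49.5
```

play_rows --pt "50 0 0 0.0007 0 0 0" --pt "50 0 0 0 0 0 0"

```text
clock: 22.32
tool_pos: [0.4955, 0.1984, 0.1882]
eef_rot: [0.999, 0.052, 0.0, -0.0]
contact_force: [-4.3, 2.7, 18.5]
opening: 0.61
finger_force: 49.5
```

The stage stopped stiffly with the tip at 22.3 mm, which puts its underside at 8.0 mm, on the floor. I'm releasing and backing up to check.

play_rows --pt "50 0 0 -0.0015 0 0 0" --pt "80 0 0 0 0 0 0" --pt "80 0 0 0 0 0 0" --pt "80 0 0 0 0 0 0" --pt "80 0 0 -0.02 0 0 0" --pt "80 0 0 -0.04 0 0 0" --pt "0 -0.03 0 -0.05 0 0 0" --pt "0 -0.03 0 -0.04 0 0 0"

```text
clock: 23.32
tool_pos: [0.4353, 0.1916, 0.339]
eef_rot: [0.999, 0.052, 0.0, 0.0]
contact_force: [0.9, 0.4, 0.6]
opening: 0.596
finger_force: 0.0
```

play_rows --pt "0 0 0 0 0 0 0" --pt "0 0 0 0 0 0 0" --pt "0 0 0 0 0 0 0"

```text
clock: 23.7
tool_pos: [0.4365, 0.192, 0.3365]
eef_rot: [0.999, 0.052, -0.001, 0.0]
contact_force: [0.3, 0.8, 0.6]
opening: 0.255
finger_force: 0.0
```

Run:
```python
from h import *
s=status.get_state(); save("wrist","w8.png"); print(s["clock"],s["tool_pos"],tip(s)[1],s["q"])
for l,z in [("stage_1",.032),("table_1",.046)]: print(l,*rects("wrist",l,z,s),sep="\n ")
g=cv2.imread("pics/w8.png"); cv2.imwrite("pics/w8b.png",cv2.resize(g,(800,600),interpolation=2))
```

```text
23.7 [0.4365 0.192  0.3365] 5.954122200586527 [-0.5645  0.6181  0.0842  2.08   -0.1115  0.4489 -1.8622]
stage_1
 (0.59, array([494.9, 198.7]), array([54. , 53.9]), 8.7)
table_1
 (0.73, array([495.6, 198.7]), array([44.2, 44.3]), 88.8)
```

View pics/w8b.png

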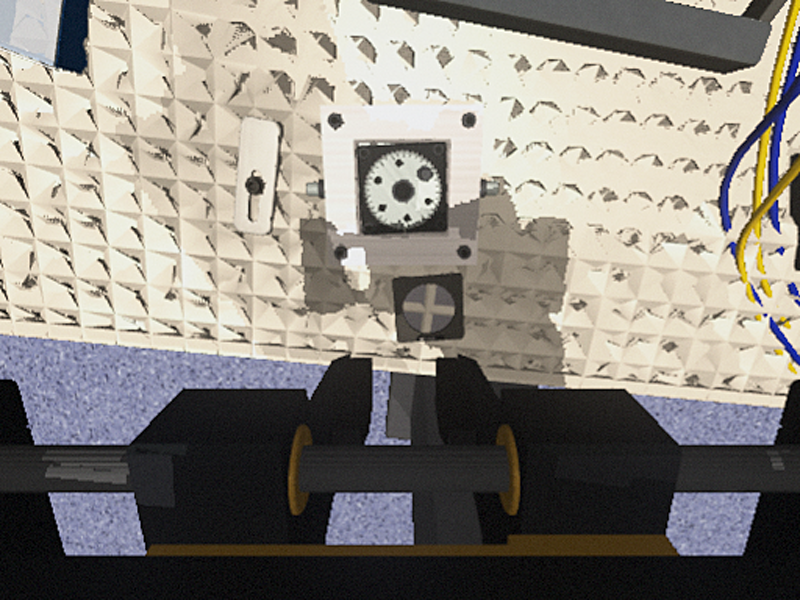

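The view shows the stage seated square in the pocket, with its hub at (402,190) and its pin at (424,173). The clamp and filter frame haven't moved. Next I work out where the pin is for the spin.

Run:
```python
from h import *
s=status.get_state(); im=save("wrist","w9.png"); g=cv2.cvtColor(im,cv2.COLOR_RGB2GRAY)
c=np.array([495.3,198.7]); t,yaw,M=tip(s)
h=ray("wrist",[[402*.64,190*.64]],.046,s)[0]*1e3; p=ray("wrist",[[424*.64,173*.64]],.060,s)[0]*1e3
d=p-np.r_[c,60]; tp=M.T@(d); print("hub",h,"pin",p,"in tool",tp, np.hypot(*tp[:2]))
st=c+(M[:2,:2]@np.array([tp[0]+12+8,15])); print("start",st); goto(st[0],st[1],100)
a=cv2.imread("pics/w8.png",0)[90:155,225:290]; b=g[90:155,225:290]; print("change",np.abs(a.astype(int)-b).mean(), np.abs(a.astype(int)-b).max())
```

```text
hub [495.0413 199.2505  46.    ] pin [506.2167 188.1447  60.    ] in tool [ 9.7618 11.6317 -0.0031] 15.185133935283536
start [526.4583 186.8711]
t 23.9 tip [435.9597 191.8612 170.8324] yaw 5.96 shift [89.5673 14.3156 70.7453] q7 -1.86 F [-0.2974  0.4298 -1.0508]
change 9.361183431952663 147
```

Run:
```python
from h import *
I=[cv2.imread("pics/w8.png"),cv2.imread("pics/w9.png")]
s=status.get_state(); save("wrist","w10.png"); I.append(cv2.imread("pics/w10.png"))
o=[cv2.resize(i[85:160,215:300],None,fx=3,fy=3,interpolation=2) for i in I]
cv2.imwrite("pics/cmp.png",np.hstack(o)); print(s["tool_pos"],s["clock"])
```

```text
[0.4361 0.192  0.3368] 23.9
```

View pics/cmp.png

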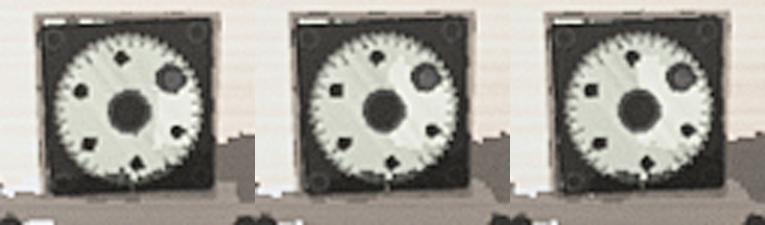

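The three crops show the pin still at the upper right with the table at rest. I'm moving to the far side of the pin.

play_rows --pt "0 0.045 0.007 0.0 0 0 0" --pt "0 0.0446 0.0073 0 0 0 0" --pt "0 0 0 0.04 0 0 0" --pt "0 0 0 0.05 0 0 0" --pt "0 0 0 0 0 0 0" --pt "0 0 0 0 0 0 0"

```text
clock: 24.7
tool_pos: [0.527, 0.1873, 0.2487]
eef_rot: [0.999, 0.052, 0.001, -0.0]
contact_force: [0.6, 0.0, 0.8]
opening: 0.0
finger_force: 0.0
```

```bash
python3 -c "
from h import *
goto(526.5,186.9,52)"
```

```text
t 24.7 tip [527.1865 187.3418  82.7008] yaw 5.98 shift [-0.7699  0.3718 30.6998] q7 -1.79 F [0.6092 0.0097 0.7961]
```

play_rows --pt "0 0 0 0.015 0 0 0" --pt "0 0 0 0.015 0 0 0" --pt "0 0 0 0 0 0 0" --pt "0 0 0 0 0 0 0"

```text
clock: 25.2
tool_pos: [0.5265, 0.1872, 0.2176]
eef_rot: [0.999, 0.052, 0.0, 0.0]
contact_force: [-0.5, -0.9, -1.0]
opening: 0.005
finger_force: 0.0
```

play_rows --pt "0 -0.008 0 0 0 0 0" --pt "0 -0.022 0 0 0 0 0" --pt "0 0 0.005 -0.03 0 0 0" --pt "0 -0.02 0 -0.05 0 0 0" --pt "0 -0.04 0 -0.04 0 0 0" --pt "0 -0.03 0 0 0 0 0"

```text
clock: 25.95
tool_pos: [0.4064, 0.1696, 0.3402]
eef_rot: [0.999, 0.052, 0.002, -0.001]
contact_force: [-0.3, 0.4, 0.3]
opening: 0.006
finger_force: 0.0
```

Run:
```python
from h import *
print(status.get_state()["tool_pos"]); A=[]
for i in range(4): im=cams.snapshot("wrist"); s=status.get_state(); p=proj("wrist",[[.4953,.1987,.046]],s)[0].astype(int); A.append(cv2.resize(im[max(p[1]-40,0):p[1]+40,p[0]-40:p[0]+40],(190,190)))
cv2.imwrite("pics/spin.png",cv2.cvtColor(np.hstack(A),cv2.COLOR_RGB2BGR)); print(p,s["clock"])
```

```text
[0.4064 0.1696 0.3402]
[237  86] 26.15
```

View pics/spin.png

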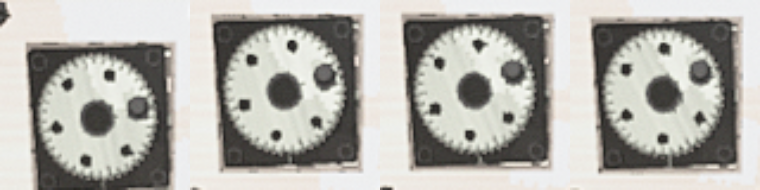

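The four frames, 0.05 s apart, show the stage seated and the table turning, but only slowly (about 2.7 rad/s) and anticlockwise. The pin probably came round and struck the finger. I'm measuring the run numerically.

```bash
cat >> h.py <<'E'
def pin(im,s,c=(.4953,.1987),name="wrist"):
    g=cv2.cvtColor(im,cv2.COLOR_RGB2GRAY).astype(np.float32); th=np.radians(np.arange(0,360,3)); best=[]
    off=[(0,0)]+[(k*np.cos(a),k*np.sin(a)) for k in (.0013,.0025) for a in np.arange(0,6.28,.785)]
    X=np.array([[c[0]+.016*np.cos(t)+o[0],c[1]+.016*np.sin(t)+o[1],.060] for t in th for o in off])
    q=proj(name,X,s).astype(np.float32); v=cv2.remap(g,q[:,:1].reshape(-1,1),q[:,1:].reshape(-1,1),1).reshape(len(th),-1).mean(1)
    i=v.argmin(); return int(np.degrees(th[i])),round(float(v[i])),round(float(np.median(v)))
def watch(n):
    for _ in range(n):
        s=status.get_state(); im=cams.snapshot("wrist"); print(round(s["clock"],2),pin(im,s))
E
python3 - <<'E'
from h import *
s=dict(tool_pos=[.4361,.192,.3368],eef_rot=Ro.from_matrix([[.9946,.1036,0],[.1036,-.9946,0],[0,0,-1]]).as_quat())
print("ref (expect ~-43)",pin(cv2.cvtColor(cv2.imread("pics/w10.png"),4),s))
watch(8)
E
```

```text
ref (expect ~-43) (321, 85, 191)
26.15 (300, 90, 206)
26.2 (306, 93, 207)
26.25 (309, 92, 207)
26.3 (312, 84, 207)
26.35 (312, 86, 207)
26.4 (315, 92, 205)
26.45 (318, 90, 206)
26.5 (318, 91, 207)
```

play_rows --pt "0 0.01 0 0 0 0 0" --pt "0 0.01 0.005 0 0 0 0" --pt "0 0.01 0.005 0 0 0 0" --pt "0 0 0 0 0 0 0" --pt "0 0 0 0 0 0 0" --pt "0 0 0 0 0 0 0" --pt "0 0 0 0 0 0 0" --pt "0 0 0 0 0 0 0"

```text
clock: 27.55
tool_pos: [0.4384, 0.163, 0.3376]
eef_rot: [0.999, 0.052, -0.0, 0.0]
contact_force: [-0.3, -0.5, 0.1]
opening: 0.002
finger_force: 0.0
```

Run:
```python
from h import *
watch(4); s=status.get_state(); t,yaw,M=tip(s); c=np.array([495.3,198.7]); a=pin(cams.snapshot("wrist"),s)[0]
P=16*np.array([np.cos(np.radians(a)),np.sin(np.radians(a))]); tp=M[:2,:2].T@P; print(tp)
st=c+M[:2,:2]@np.array([tp[0]+20,26]); goto(*st,56)
for l in ["stage_1","seat"]: print(l,*rects("wrist",l,.032,s),sep="\n ")
```

```text
27.55 (321, 71, 194)
27.6 (321, 71, 194)
27.65 (321, 70, 194)
27.7 (321, 70, 194)
[11.3152 11.3122]
t 27.8 tip [438.5273 162.9132 171.6345] yaw 5.99 shift [ 91.506   -3.6815 115.6401] q7 -1.81 F [ 0.6036 -0.5688 -0.284 ]
stage_1
 (0.72, array([494.1, 198.2]), array([54.7, 56.1]), 8.3)
seat
 (0.69, array([495.5, 197.5]), array([ 96.9, 117.7]), 6.0)
```

play_rows --pt "0 0.045 -0.002 0.0 0 0 0" --pt "0 0.0465 -0.0017 0 0 0 0" --pt "0 0 0 0.05 0 0 0" --pt "0 0 0 0.04 0 0 0" --pt "0 0 0 0 0 0 0" --pt "0 0 0 0.0 0 0 0"

```text
clock: 28.65
tool_pos: [0.5296, 0.1762, 0.2487]
eef_rot: [0.999, 0.052, 0.001, -0.0]
contact_force: [0.3, 0.8, -0.3]
opening: 0.007
finger_force: 0.0
```

Run:
```python
from h import *
M=tip(status.get_state())[2]; st=np.array([495.3,198.7])+M[:2,:2]@np.array([31.3,26]); goto(*st,56)
```

```text
t 28.65 tip [529.852  176.2741  82.7408] yaw 5.98 shift [-0.769   0.102  26.7397] q7 -1.77 F [ 0.3352  0.7658 -0.2634]
```

play_rows --pt "0 0 0 0.015 0 0 0" --pt "0 0 0 0.013 0 0 0" --pt "0 0 0 0 0 0 0" --pt "0 0 0 0 0 0 0"

```text
clock: 29.15
tool_pos: [0.5292, 0.1761, 0.2196]
eef_rot: [0.999, 0.052, 0.0, 0.0]
contact_force: [0.3, -0.6, 1.1]
opening: 0.008
finger_force: 0.0
```

play_rows --pt "0 -0.01 0 0 0 0 0" --pt "0 -0.02 0 0 0 0 0" --pt "0 0 0.025 -0.03 0 0 0" --pt "0 0 0.03 -0.05 0 0 0"

```text
clock: 29.65
tool_pos: [0.5037, 0.1182, 0.2996]
eef_rot: [0.999, 0.053, -0.002, 0.0]
contact_force: [0.6, -0.1, 1.0]
opening: 0.008
finger_force: 0.0
```

Run:
```python
from h import *
A=[]
for i in range(4):
    im=cams.snapshot("top"); s=status.get_state(); A.append((s["clock"],pin(im,s,name="top"),s["tool_pos"]))
for a in A: print(*a)
cv2.imwrite("pics/t1.png",cv2.cvtColor(im,4))
watch(3)
```

```text
29.7 (123, 44, 54) [0.506  0.1129 0.3057]
29.75 (102, 44, 55) [0.5061 0.1145 0.3039]
29.8 (111, 45, 54) [0.5054 0.1166 0.302 ]
29.85 (156, 44, 54) [0.5048 0.1179 0.3006]
29.85 (321, 43, 139)
29.9 (294, 47, 131)
29.95 (273, 44, 140)
```

Run:
```python
from h import *
A=[]
for i in range(4):
    s=status.get_state(); im=cams.snapshot("wrist"); A.append((s["clock"],pin(im,s))); print(A[-1])
st=finder.regions_of("wrist","stage_1"); print([d["score"] for d in st])
d=np.diff([a[1][0] for a in A]); d=(d+180)%360-180; print(d/57.3/.05, proj("wrist",[[.4953,.1987,.06]],s))
```

```text
(30.0, (246, 42, 125))
(30.05, (222, 45, 120))
(30.1, (180, 58, 107))
(30.15, (156, 58, 119))
[0.69]
[ -8.377  -14.6597  -8.377 ] [[159.6564 201.6329]]
```

```bash
python3 -c "
from h import *
print(r.finish_job())"
```

```text
the job is handed in; nothing more can be done
None
```

I pushed all three pins: the left stage turned freely, while the middle and right ones dragged and stay in their pockets. The free one is pressed fully home in the seat, with its table still spinning at about 9 rad/s when I handed the job in at about 30 s, on the second spin push because the first died out.

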